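# Read the casting flask, then hold it over the wax tree

## Task

Turn the blue-striped steel casting flask where it stands on the code reader's plate until the stripe faces the reader's window, and keep it still there for a second. Then lift it over the plier rail and hold it upright and centred over the wax tree, its lower edge about a centimetre above the tree's tip and its blue stripe on the same side as the white tab of the tree's base. Finish while still holding it in the air like that, never touching the tree or the rail with anything and leaving everything else on the bench where it is.

Things in the scene. Friction and masses are not known exactly. Their poses are not given: they have to be found in the camera images.
- flask_center (a point): centre, half-way up, of the loose flask to be handled: an open steel tube, 52 mm outside diameter, 3 mm wall, 70 mm tall, about 0.24 kg, open at both ends, with one blue vertical stripe (18 mm wide, also over the top rim); it stands upright on the reader's plate. z is the tube's axis (up); its x axis points from the centre to the stripe
- flask_mark (a point): the middle of the flask's blue stripe, on the outer wall, 26 mm from the axis along the flask's x, half-way up
- reader: code reader, fixed to the bench: black plate 200 x 100 mm (x, y), 6 mm thick, carrying at its +x end a white scanner block 50 mm (x) by 80 mm (y), reaching 52 mm above the bench. Origin under the plate's centre; the block's dark red window looks along -x; the flask starts about 40 mm from the origin on the -x side
- reader_window (a point): centre of the reader's dark red window, 50 mm along +x from the reader's origin and 32 mm above the bench; axes as the reader's. The stripe faces it when the flask's x axis points to it
- tree_tip (a point): top of the wax tree, 75 mm above the bench; axes as tree_base's, z up. Green tree of small rings on a stem, all within 17 mm of the upright axis through this point, so that it would fit in the flask
- tree_base: round black rubber base of the wax tree, 80 mm across, up to 18 mm high, fixed to the bench; origin under its centre. A white tab sticks out of its rim along +x, from 38 to 64 mm from the axis, 22 mm wide, 10 mm high
- rail: dark steel plier rail, fixed to the bench between flask and tree: a bar 420 mm long along its x axis, 18 mm thick, its top 100 mm above the bench, on a post at each end; four pliers sit astride it, 50 mm wide in all, noses up to 150 mm above the bench. Origin on the bench under the bar's middle
- pot_blue: white plastic pot with a pale blue lid, 47 mm across, 32 mm tall; origin under its centre
- pot_white: all-white plastic pot, 51 mm across, 36 mm tall; origin under its centre
- spare_flask: plain steel flask without any stripe, 60 mm across, 55 mm tall; origin under its centre
- torch: standing hand torch, steel can on a black foot 80 mm across, grey head, 170 mm tall; origin under its centre
- punch_cup: steel cup with punches standing in it, 68 mm across, 140 mm tall in all; origin under its centre
- mallet: hammer lying on the bench, about 200 mm long along its x axis; origin at its underside
- brass_brush: hand brush lying on the bench, 170 mm long along its x axis; origin at its underside
Things that resemble listed ones, but are neither listed nor needed, are in the scene too. What is shaped like the reader but green or turquoise is not meant.

How it is judged (in metres and radians):
On the way, in this order (a step that is already met when the one before it is completed fails the run):
1. the flask stands upright and still on the reader's plate with its blue stripe facing the window (within about 14 degrees) for half a second (y of reader_window in the frame of flask between -0.02 and 0.02 m and x of reader_window in the frame of flask above 0.03 m and x of flask_center in the frame of reader between -0.085 and 0.015 m and y of flask_center in the frame of reader between -0.04 and 0.04 m and height (world z) of flask_center below 0.046 m and angle between flask_center's own z axis and vertical below 0.1 rad and angular speed of flask below 0.15 rad/s and linear speed of flask below 0.02 m/s), for 0.5 s.
2. the flask passes over the plier rail, its lower edge above the bar (y of flask_center in the frame of rail between -0.05 and 0.05 m and x of flask_center in the frame of rail between -0.24 and 0.24 m and height (world z) of flask_center above 0.135 m).
At the end, for the whole second after the job is handed in: The robot still grips the flask, which is still and upright (within 7 degrees) over the wax tree: axis within 8 mm of the tree's tip, lower edge 3 to 20 mm above the tip, blue stripe on the side of the white tab (within 14 degrees), touching nothing but the fingers (horizontal distance between flask_center and tree_tip below 0.008 m and z of flask_center in the frame of tree_tip between 0.038 and 0.055 m and angle between flask_center's own z axis and vertical below 0.12 rad and angle between the x axis of flask_center and the x axis of tree_tip, either way round below 0.25 rad and x of flask_mark in the frame of tree_tip above 0 m and contact force between the fingers and flask above 1 N and contact force between flask and tree_base below 0.2 N and linear speed of flask below 0.02 m/s and angular speed of flask below 0.15 rad/s); the arm keeps its last pose, push and grip.
It fails at once if the wax tree or its base is touched (contact force between tree_base and anything else above 0.5 N).
It fails at once if the plier rail is knocked (contact force between rail and anything else above 2 N).
It fails at once if the flask is toppled (angle between flask_center's own z axis and vertical above 0.5 rad).
It fails at once if something else on the bench is moved by more than 2 cm (distance of any of pot_blue, pot_white, spare_flask, torch, punch_cup, mallet, brass_brush from where it was at the start of the episode above 0.02 m).
It also fails if it takes over 45 s, if anything falls off the work surface, if the arm or the gripper's body presses on something with over 40 N, if the wrist force passes 120 N, or if a joint passes its speed limit or range.

## Robot

A 6-joint arm with a two-finger parallel gripper is mounted at the origin on the work surface. World frame = base frame: x ahead of the robot, y to its left, z up, the work surface at z = 0. Lengths are in m, angles in degrees, forces in N, time in s.
With the tool pointing down it reaches from about 0.3 to 0.75 m from the base axis. Payload 8.5 kg.
Tool frame: the origin (TCP) lies midway between the tips of the shut fingers; the grasp point (between the pads) lies 19 mm behind it; z points along the fingers, y is the direction in which the jaws open and shut (so a half turn about z gives the same grasp; the last joint's range is limited). The gripper opens to 85 mm and grips with 20 to 120 N. Pads are 22 mm wide; open, the fingers measure 114 mm over their backs; the gripper's body (76 mm by 85 mm) begins 54 mm behind the grasp point. The pads swing forward as they close: fully open they stand 13 mm farther back than shut.
Start: joints at [65.014, 21.807, 74.336, -0, 83.858, -12.336], TCP at [0.12, 0.537, 0.231] pointing down, gripper open.
Joint ranges: [-178.18, 178.18], [-50.72, 133.34], [12.68, 142.11], [-81.47, 261.47], [9.98, 163.14], [-165.26, 165.26]. Speed limits (degrees/s): [136.94, 136.94, 180, 180, 180, 180].

## Interface

Orientations are given as a 3x3 rotation matrix whose columns are the frame's x, y, z axes.
In Python, from rig import env, eyes, close_job gives the robot as it stands.
- The arm moves only by the tool jog_arm, never from a script. Its argument "deltas" is one flat list of numbers, 7 for each row, row after row: the shift along the tool's x, y, z in units of 0.75 m (1.0 is 0.75 m), then the turn, a rotation vector about the tool's x, y, z in units of 180 degrees (1.0 is 180 degrees), then the gripper command: -1 is fully open, 1 is shut, values between are in proportion. In form: [dx, dy, dz, ax, ay, az, fingers, dx, dy, dz, ax, ay, az, fingers, ...]. A call has 1 to 12 rows; each row is the pose to reach, as a shift and turn from the pose commanded when the call began, along the tool's axes at that moment, turning the shorter way round; what a row does not reach only later rows make up. A row lasts 1/12 s, in which the tool goes at most 41.7 mm and 7.16 degrees, less where a joint would pass 70% of its speed; a pose out of reach is approached as far as the arm can. A call with a number of a shift or a turn outside -1 to 1 is refused whole. A call with a gripper value outside its range is refused whole. The fingers move at their own pace and stop on an object; "grip_force" is the grip in N (left out, the last holds). Time passes only in rows, so rows that repeat a pose let the fingers close. It gives the time, the measured TCP pose, the force and the opening at its end, in the units of the state.
- env.observe(): the state, without advancing time (a new reading comes with each control period).
- eyes.get_image(name): name is "scene" or "top"; returns the picture (384x512x3 uint8, red, green, blue); there is no depth.
- eyes.camera_params(name): a dict with "intrinsics" (3x3 intrinsics, pixels), "k1" (the pictures are not rectified: a ray, as slopes to the right and down, at radius r is drawn at 1 + k1 r^2 times it, then the intrinsics apply), "R" (3x3) and "t" (3): a world point X has camera coordinates R X + t. Camera axes: x right, y down, z forward; pixel columns grow to the right and rows downward; lengths in m; the calibration is good to about 2 mm. A picture is of the moment at which its call begins. camera_params takes no time and is no camera call.
- close_job(): hands the job in, once; it reports no verdict.
The state is a dict: "time_s": time; "q": joint angles; "qvel": joint speeds; "joint_efforts": joint torques, N m; "position": TCP position; "tool_rot": TCP orientation; "ft_force": force on the tool from outside, world axes, zero at the start; "wrist_torque": the same for the moment, N m; "grip_width": finger opening in m.
Only numpy, scipy, OpenCV 4.12 (cv2) and the standard library are available. Lean on these libraries where they do the work, as an engineer would, in place of code of your own. Each camera call takes 0.05 s, during which the arm holds its last target.

## Working session

There is one attempt and no reset: what is moved stays moved. The work goes in short steps, Python scripts to look and compute and a tool call to move; the robot and the scene stay as the last step left them, time stands still between calls to the robot, and variables do not carry over. Pictures are saved under pics/ and viewed, and the job is handed in when it is done.

Besides the shell and the picture viewer there is one more tool, called after ">>>" by a JSON object that holds its "method" and its "body". jog_arm: Moves the arm, as the interface text tells. Its arguments: {"type":"object","properties":{"deltas":{"type":"array"},"grip_force":{"type":"number"}},"required":["deltas"]}

```bash
mkdir -p pics; ls
python3 - <<'E'
from rig import env, eyes
import cv2,numpy as np
for n in("scene","top"):
    im=eyes.get_image(n); np.save(f"pics/{n}0.npy",im)
    cv2.imwrite(f"pics/{n}0.png",cv2.resize(im[:,:,::-1],(800,600),interpolation=cv2.INTER_CUBIC))
    p=eyes.camera_params(n); print(n,p)
print(env.observe())
E
```

```text
pics
scene {'intrinsics': array([[406.16161723,   0.        , 254.32903903],
       [  0.        , 406.16161723, 190.63562132],
       [  0.        ,   0.        ,   1.        ]]), 'k1': 0.028337663970802007, 'R': array([[ 0.03189335,  0.99947766, -0.00521738],
       [ 0.78089045, -0.02817574, -0.62403224],
       [-0.62385329,  0.01582827, -0.78138118]]), 't': array([-0.00204772, -0.36132305,  1.8463492 ])}
top {'intrinsics': array([[402.68550213,   0.        , 250.18466458],
       [  0.        , 402.68550213, 190.67108152],
       [  0.        ,   0.        ,   1.        ]]), 'k1': 0.018955703106923197, 'R': array([[-0.09619682, -0.99535671, -0.00334584],
       [-0.97474904,  0.09488467, -0.20214154],
       [ 0.2015204 , -0.01618402, -0.9793506 ]]), 't': array([0.0229027 , 0.52208486, 1.20991713])}
{'time_s': 0.1, 'q': array([ 6.50125249e+01,  2.18379051e+01,  7.43803425e+01,  9.05585858e-05,
        8.38583763e+01, -1.23353369e+01]), 'qvel': array([-0.0630211 , -0.03739605, -0.16789033, -0.01546159, -0.09582184,
        0.04369711]), 'joint_efforts': array([ 3.64892403e-03, -4.49221265e+01, -2.31658280e+01, -1.89897119e-04,
        3.64059233e-03, -1.40612786e-05]), 'position': array([0.12034851, 0.53639562, 0.23076666]), 'tool_rot': array([[-9.75717733e-01,  2.19031014e-01, -5.66343348e-04],
       [ 2.19031558e-01,  9.75717023e-01, -1.21150055e-03],
       [ 2.87234652e-04, -1.30612964e-03, -9.99999106e-01]]), 'ft_force': array([-0.82661097,  1.39657503,  0.16065433]), 'wrist_torque': array([0.04218932, 0.00759484, 0.01287461]), 'grip_width': 0.08541196297886959}
```

View pics/scene0.png

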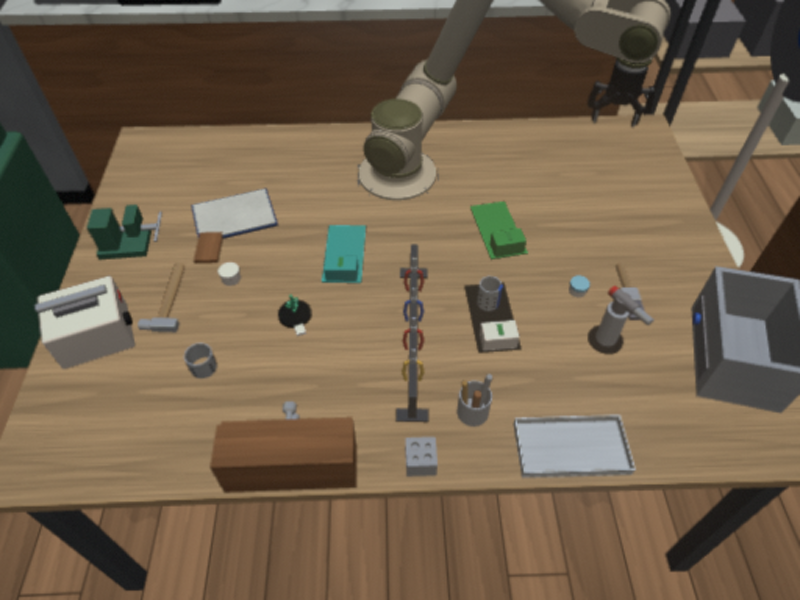

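View pics/top0.png

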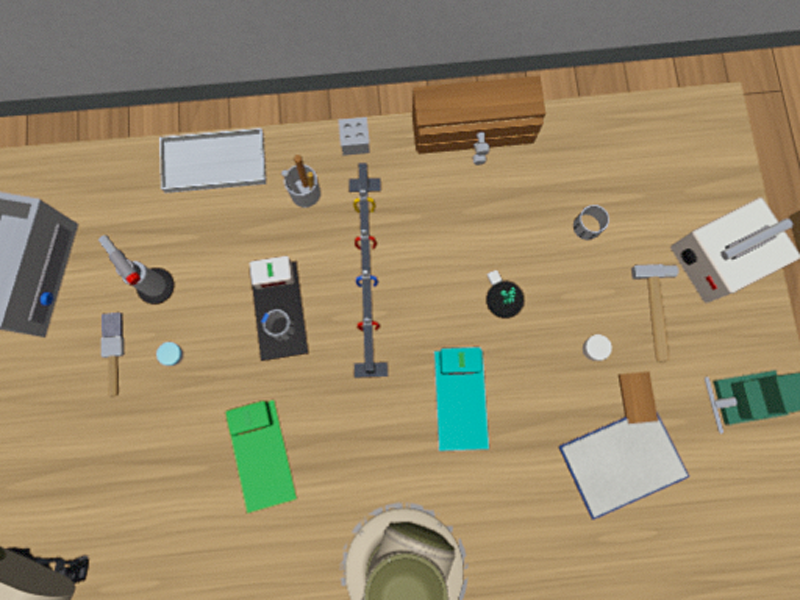

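Candidates in the top view (800x600): the striped flask at (276,322) on the black plate, the plain flask at (591,222) with no plate, the punch cup at (302,185). Readers: black (278,310), green (262,455), turquoise (462,400). By the description I choose the flask on the black plate. Next I check it in a close crop and measure.

```bash
cat > h.py <<'E'
import numpy as np,cv2
from rig import env,eyes
def rays(n,uv):
    p=eyes.camera_params(n);K=p["intrinsics"];k=p["k1"]
    d=cv2.undistortPoints(np.array(uv,float).reshape(-1,1,2),K,np.array([k,0,0,0,0.]))[:,0]
    R=np.array(p["R"]);t=np.array(p["t"])
    return -R.T@t, np.c_[d,np.ones(len(d))]@R
def onz(n,uv,z):
    o,d=rays(n,uv); return o+d*((z-o[2])/d[:,2])[:,None]
def proj(n,X):
    p=eyes.camera_params(n);K=p["intrinsics"]
    return cv2.projectPoints(np.array(X,float).reshape(-1,1,3),cv2.Rodrigues(np.array(p["R"]))[0],np.array(p["t"],float),K,np.array([p["k1"],0,0,0,0.]))[0][:,0]
E
python3 - <<'E'
import numpy as np,cv2
t=np.load("pics/top0.npy")[:,:,::-1];s=np.load("pics/scene0.npy")[:,:,::-1]
a=cv2.resize(t[155:235,150:205],None,fx=7,fy=7,interpolation=cv2.INTER_NEAREST)
b=cv2.resize(t[165:210,300:340],None,fx=8,fy=8,interpolation=cv2.INTER_NEAREST)
def pad(x):return cv2.copyMakeBorder(x,0,560-x.shape[0],0,5,0)
cv2.imwrite("pics/crop_top.png",np.hstack([pad(a),pad(b)]))
a=cv2.resize(s[170:230,290:340],None,fx=8,fy=8,interpolation=cv2.INTER_NEAREST)
b=cv2.resize(s[180:220,170:210],None,fx=8,fy=8,interpolation=cv2.INTER_NEAREST)
cv2.imwrite("pics/crop_sc.png",np.hstack([pad(a),pad(b)]))
E
```

```text
(no output)
```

View pics/crop_top.png

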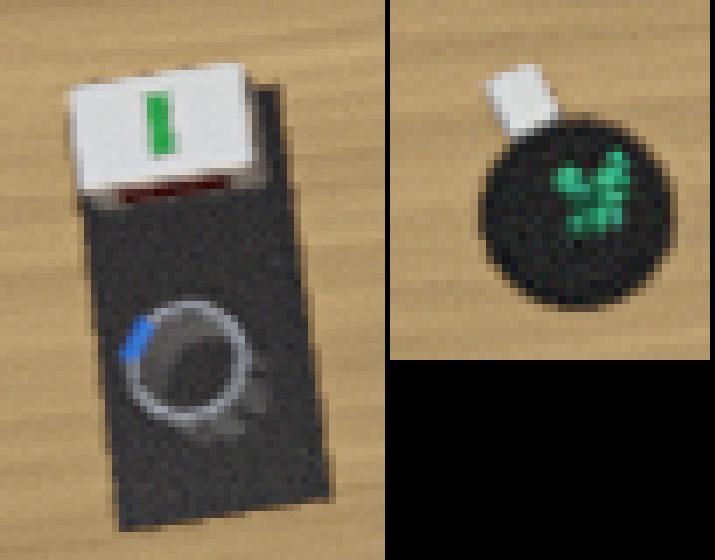

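View pics/crop_sc.png

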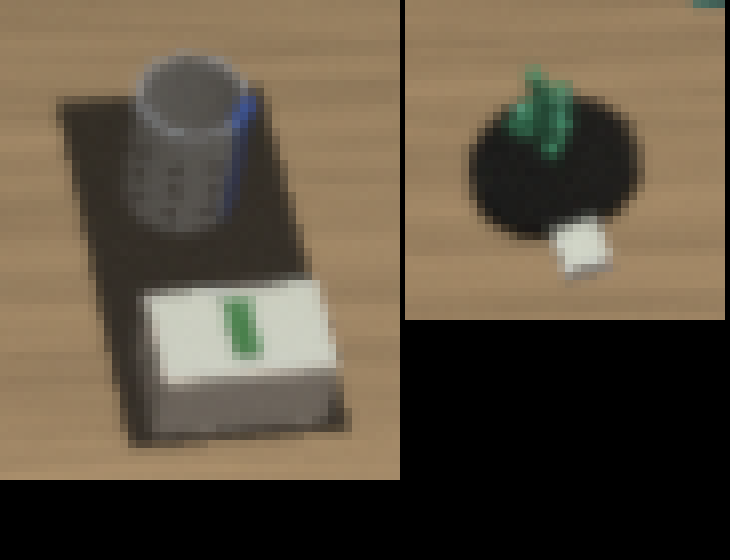

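The crops confirm it: in the top view the blue stripe on the rim is at about (169,203) native, the dark red window at (174,181), the tree base at (323,191) with its white tab towards the upper left. Next I measure.

Run:
```python
from h import *
t=np.load("pics/top0.npy");s=np.load("pics/scene0.npy")
def fitc(P):
    A=np.c_[2*P[:,:2],np.ones(len(P))];x=np.linalg.lstsq(A,(P[:,:2]**2).sum(1),rcond=None)[0]
    return x[:2],np.sqrt(x[2]+x[:2]@x[:2])
def px(im,box,f):
    y0,y1,x0,x1=box;c=im[y0:y1,x0:x1].astype(int);m=f(c[...,0],c[...,1],c[...,2])
    ys,xs=np.nonzero(m);return np.c_[xs+x0,ys+y0].astype(float)
# rim, top
P=px(t,(196,218,166,188),lambda r,g,b:((r+g+b)>330)|((b>150)&(b>r+60)))
W=onz("top",P,0.076);c,r=fitc(W)
for _ in range(5):
    d=abs(np.linalg.norm(W[:,:2]-c,axis=1)-.0245); k=d<.006; c,r=fitc(W[k])
print("rim",c,r,k.sum())
B=px(t,(196,218,164,188),lambda r,g,b:(b>r+60)); Wb=onz("top",B,0.076);print("stripe",len(B),Wb.mean(0)[:2],np.degrees(np.arctan2(*(Wb.mean(0)[:2]-c)[::-1])))
# plate
def reader_axis():
    P=px(t,(160,233,155,200),lambda r,g,b:(np.maximum(np.maximum(r,g),b)<85))
    h=cv2.convexHull(P.astype(np.float32)); rect=cv2.minAreaRect(onz("top",P,0.006)[:,:2].astype(np.float32)*1000); print("plate",rect)
    print(cv2.boxPoints(rect))
reader_axis()
P=px(t,(160,185,155,190),lambda r,g,b:((r>170)&(g>170)&(b>170))|((g>r+50)&(g>b+50)))
rect=cv2.minAreaRect(onz("top",P,0.052)[:,:2].astype(np.float32)*1000); print("block",rect)
# base
m=px(t,(170,208,308,340),lambda r,g,b:((r+g+b)<200)|((g>r+40)&(g>b)))
mm=np.zeros(t.shape[:2],np.uint8);mm[m[:,1].astype(int),m[:,0].astype(int)]=255
cn=max(cv2.findContours(mm,0,1)[0],key=cv2.contourArea)[:,0].astype(float)
print("base",fitc(onz("top",cn,0.012)))
T=px(t,(168,185,308,325),lambda r,g,b:(r>170)&(b>165)); Wt=onz("top",T,.010);print("tab",len(T),Wt.mean(0))
G=px(t,(170,208,308,340),lambda r,g,b:(g>r+40)&(g>b)); print("green top",onz("top",G,.05).mean(0))
# base in scene
m=px(s,(185,215,175,202),lambda r,g,b:((r+g+b)<150)|((g>r+25)))
mm[:]=0;mm[m[:,1].astype(int),m[:,0].astype(int)]=255
G=px(s,(180,212,172,202),lambda r,g,b:(g>r+25)&(g>b));print("green tip px",G[G[:,1].argmin()])
T=px(s,(200,218,185,200),lambda r,g,b:(r>170)&(b>150)); print("tab sc",onz("scene",T,.010).mean(0))
for n,im in(("top",t),("scene",s)):
    if n=="scene":
        P=px(s,(174,190,300,325),lambda r,g,b:(b>r+2)&(r>95));print(len(P))
        W=onz(n,P,.076);c2,r2=fitc(W);print("scene rim",c2,r2)
# rail: bar end points top
for uv in [(363*.64,165*.64),(370*.64,375*.64)]: print("rail end",onz("top",[uv],.1))
```

```text
rim [0.49098098 0.20213795] 0.02440570152835928 90
stripe 18 [0.50273873 0.22357637] 61.257748759029866
plate ((528.7581176757812, 206.7785186767578), (194.37718200683594, 96.2706298828125), 3.416954517364502)
[[428.87335 249.03564]
 [434.61127 152.93616]
 [628.6429  164.5214 ]
 [622.90497 260.62088]]
block ((604.7599487304688, 211.65866088867188), (47.95161819458008, 77.7455062866211), 3.4849772453308105)
base (array([ 0.50547769, -0.26188011]), np.float64(0.03701747698197127))
tab 48 [ 0.55643036 -0.24633837  0.01      ]
green top [ 0.50569188 -0.26314573  0.05      ]
green tip px [185. 189.]
tab sc [ 0.5538865  -0.24553211  0.01      ]
3
scene rim [0.51215833 0.25365677] 0.036782317826266384
rail end [[0.79042504 0.00289174 0.1       ]]
rail end [[0.36848671 0.02664707 0.1       ]]
```

```bash
cat >> h.py <<'E'
from scipy.spatial.transform import Rotation as Ro
def Rdown(A):
    a=np.radians(A);y=np.array([np.cos(a),np.sin(a),0]);z=np.array([0,0,-1.]);return np.c_[np.cross(y,z),y,z]
def go(p,A,fr=None):
    o=env.observe();R0=np.array(o["tool_rot"]);d=R0.T@(np.array(p)-o["position"])/.75
    rv=Ro.from_matrix(R0.T@Rdown(A)).as_rotvec()/np.pi
    print("t",o["time_s"],"pos",o["position"].round(4),"A",np.degrees(np.arctan2(R0[1,1],R0[0,1])).round(2),"tilt",np.degrees(np.arccos(-R0[2,2])).round(2),"w",round(o["grip_width"],4),"F",o["ft_force"].round(1));print("delta",d.round(4),rv.round(4))
E
python3 -c "
from h import *
go((.491,.2021,.2),120)"
```

```text
t 0.1 pos [0.1203 0.5364 0.2308] A 77.35 tilt 0.08 w 0.0854 F [-0.8  1.4  0.2]
delta [-0.5798 -0.3266  0.0413] [-4.00e-04 -2.00e-04 -2.37e-01]
```

>>> {"method": "jog_arm", "body": {"deltas": [-0.04, -0.023, 0.003, 0, 0, -0.017, -1, -0.09, -0.051, 0.006, 0, 0, -0.037, -1, -0.14, -0.079, 0.01, 0, 0, -0.057, -1, -0.19, -0.107, 0.0135, 0, 0, -0.078, -1, -0.24, -0.135, 0.017, 0, 0, -0.098, -1, -0.29, -0.163, 0.0205, 0, 0, -0.119, -1, -0.34, -0.1915, 0.024, 0, 0, -0.139, -1, -0.39, -0.22, 0.028, 0, 0, -0.159, -1, -0.44, -0.248, 0.031, 0, 0, -0.18, -1, -0.49, -0.276, 0.035, 0, 0, -0.2, -1, -0.54, -0.304, 0.0385, 0, 0, -0.22, -1, -0.5798, -0.3266, 0.0413, 0, 0, -0.237, -1]}}

```text
time_s: 1.1
position: [0.487, 0.2053, 0.2004]
tool_rot: [[-0.865, -0.503, -0.001], [-0.503, 0.865, -0.0], [0.0, 0.0, -1.0]]
ft_force: [0.4, 1.1, 0.7]
grip_width: 0.0852
```

```bash
python3 -c "
from h import *
go((.491,.2021,.2),120)"
```

```text
t 1.1 pos [0.487  0.2053 0.2004] A 120.17 tilt 0.03 w 0.0852 F [0.4 1.1 0.7]
delta [-0.0024 -0.0064  0.0006] [ 0.0001 -0.0002  0.001 ]
```

>>> {"method": "jog_arm", "body": {"deltas": [0, 0, 0, 0, 0, 0, -1, 0, 0, 0, 0, 0, 0, -1, 0, 0, 0, 0, 0, 0, -1]}}

```text
time_s: 1.35
position: [0.4855, 0.2072, 0.2004]
tool_rot: [[-0.866, -0.499, -0.001], [-0.499, 0.866, 0.0], [0.001, 0.001, -1.0]]
ft_force: [-0.2, -0.2, -0.4]
grip_width: 0.0852
```

Run:
```python
from h import *
go((.491,.2021,.033),120)
s=eyes.get_image("scene");t=eyes.get_image("top")
cv2.imwrite("pics/a1.png",cv2.resize(np.hstack([s[130:260,230:400,::-1],t[110:240,110:280,::-1]]),(800,306)))
```

```text
t 1.35 pos [0.4855 0.2072 0.2004] A 119.97 tilt 0.07 w 0.0852 F [-0.2 -0.2 -0.4]
delta [-0.0032 -0.0097  0.2232] [ 0.0002 -0.0003 -0.0002]
```

View pics/a1.png

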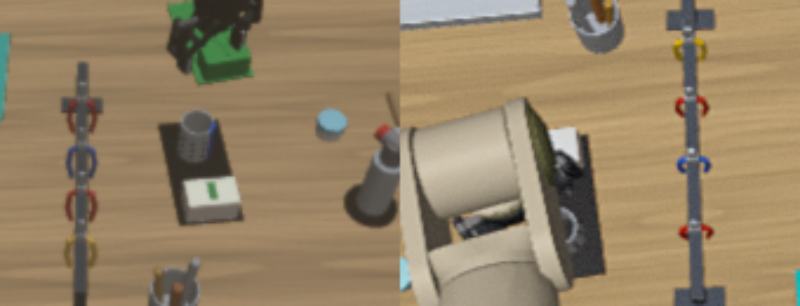

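Run:
```python
from h import *
print(proj("top",[(.4855,.207,.2),(.4855,.207,.25),(.491,.202,.076)]),proj("scene",[(.4855,.207,.2),(.491,.202,.076),(.491,.202,.006)]))
```

```text
[[166.38056557 200.87152878]
 [162.43763628 197.4990711 ]
 [176.3318762  206.14786705]] [[318.44015979 157.64533878]
 [313.24504494 182.13857916]
 [311.24414687 193.97920054]]
```

>>> {"method": "jog_arm", "body": {"deltas": [-0.0032, -0.0097, 0.02, 0, 0, 0, -1, -0.0032, -0.0097, 0.06, 0, 0, 0, -1, -0.0032, -0.0097, 0.09, 0, 0, 0, -1, -0.0032, -0.0097, 0.09, 0, 0, 0, -1, -0.0032, -0.0097, 0.09, 0, 0, 0, -1]}}

```text
time_s: 1.87
position: [0.4909, 0.2027, 0.1334]
tool_rot: [[-0.865, -0.501, -0.001], [-0.501, 0.865, -0.0], [0.001, 0.001, -1.0]]
ft_force: [-0.1, 0.5, 0.6]
grip_width: 0.0853
```

```bash
python3 -c "
from h import *
go((.491,.2021,.028),120)"
```

```text
t 1.8667 pos [0.4909 0.2027 0.1334] A 120.08 tilt 0.08 w 0.0853 F [-0.1  0.5  0.6]
delta [ 1.000e-04 -9.000e-04  1.405e-01] [ 0.0002 -0.0004  0.0005]
```

>>> {"method": "jog_arm", "body": {"deltas": [0, -0.0006, 0.03, 0, 0, 0, -1, 0, -0.0006, 0.06, 0, 0, 0, -1, 0, -0.0006, 0.09, 0, 0, 0, -1, 0, -0.0006, 0.115, 0, 0, 0, -1, 0, -0.0006, 0.133, 0, 0, 0, -1, 0, -0.0006, 0.1405, 0, 0, 0, -1, 0, -0.0006, 0.1405, 0, 0, 0, -1, 0, -0.0006, 0.1405, 0, 0, 0, -1]}}

```text
time_s: 2.53
position: [0.4926, 0.202, 0.0293]
tool_rot: [[-0.866, -0.501, 0.002], [-0.501, 0.866, 0.0], [-0.002, -0.001, -1.0]]
ft_force: [0.1, -1.0, 0.4]
grip_width: 0.0856
```

Run:
```python
from h import *
go((.491,.2021,.028),120)
s=eyes.get_image("scene")
cv2.imwrite("pics/a2.png",cv2.resize(s[150:230,270:370,::-1],(800,640))[:600])
```

```text
t 2.5333 pos [0.4926 0.202  0.0293] A 120.03 tilt 0.13 w 0.0856 F [ 0.1 -1.   0.4]
delta [0.0018 0.0011 0.0017] [-0.0002  0.0007  0.0002]
```

View pics/a2.png

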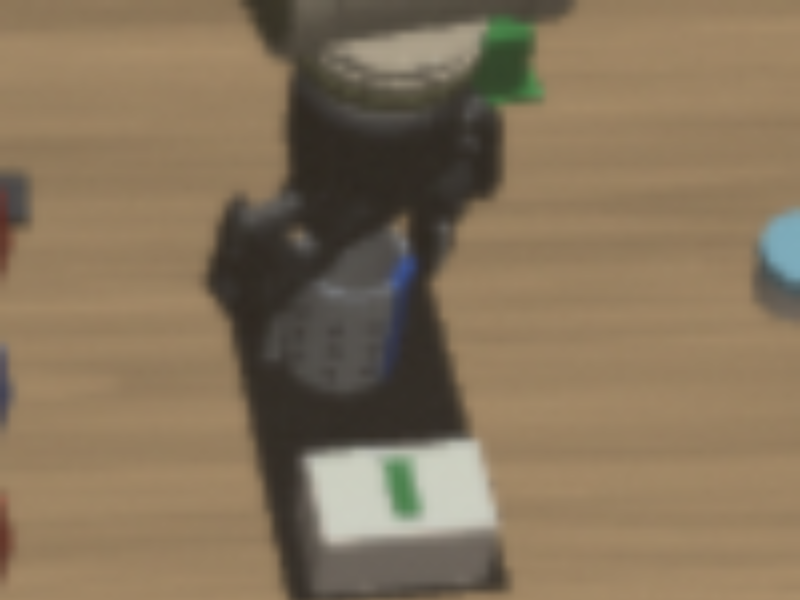

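The flask is between the open fingers, with its stripe visible at (400,310). Closing now.

>>> {"method": "jog_arm", "body": {"deltas": [0.0018, 0.001, 0, 0, 0, 0, 0, 0.0018, 0.001, 0, 0, 0, 0, 1, 0.0018, 0.001, 0, 0, 0, 0, 1, 0.0018, 0.001, 0, 0, 0, 0, 1, 0.0018, 0.001, 0, 0, 0, 0, 1, 0.0018, 0.001, 0, 0, 0, 0, 1, 0.0018, 0.001, 0, 0, 0, 0, 1, 0.0018, 0.001, 0, 0, 0, 0, 1], "grip_force": 45}}

```text
time_s: 3.25
position: [0.4904, 0.2018, 0.0289]
tool_rot: [[-0.866, -0.5, 0.001], [-0.5, 0.866, 0.0], [-0.001, -0.0, -1.0]]
ft_force: [-1.8, 0.1, 7.4]
grip_width: 0.0518
```

Run:
```python
from h import *
go((.491,.2021,.028),64)
s=eyes.get_image("scene");np.save("pics/s3.npy",s)
cv2.imwrite("pics/a3.png",cv2.resize(s[150:230,270:370,::-1],(800,640))[:600])
```

```text
t 3.25 pos [0.4904 0.2018 0.0289] A 120.02 tilt 0.06 w 0.0518 F [-1.8  0.1  7.4]
delta [-0.0009  0.      0.0012] [1.000e-04 3.000e-04 3.112e-01]
```

View pics/a3.png

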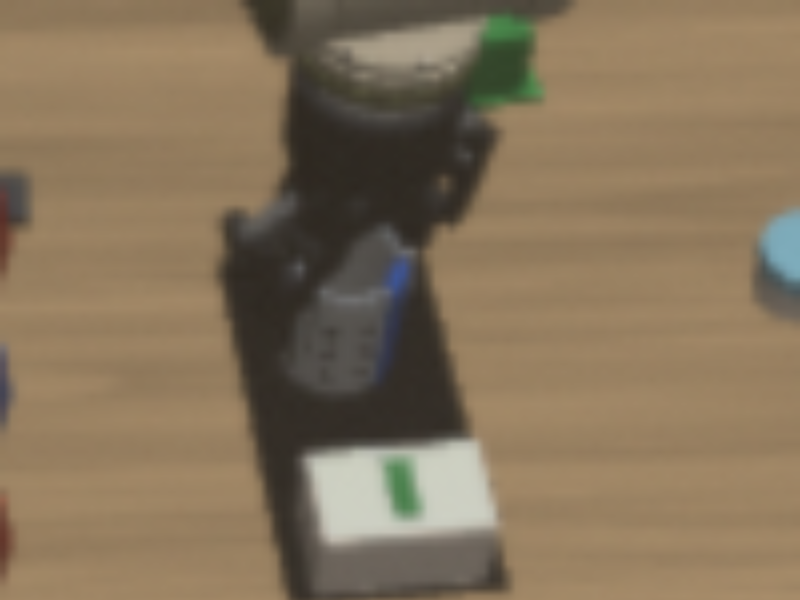

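>>> {"method": "jog_arm", "body": {"deltas": [0, 0, 0, 0, 0, 0.02, 1, 0, 0, 0, 0, 0, 0.05, 1, 0, 0, 0, 0, 0, 0.085, 1, 0, 0, 0, 0, 0, 0.12, 1, 0, 0, 0, 0, 0, 0.155, 1, 0, 0, 0, 0, 0, 0.19, 1, 0, 0, 0, 0, 0, 0.22, 1, 0, 0, 0, 0, 0, 0.25, 1, 0, 0, 0, 0, 0, 0.275, 1, 0, 0, 0, 0, 0, 0.295, 1, 0, 0, 0, 0, 0, 0.308, 1, 0, 0, 0, 0, 0, 0.311, 1]}}

```text
time_s: 4.3
position: [0.4911, 0.2016, 0.0289]
tool_rot: [[-0.898, 0.44, 0.002], [0.44, 0.898, 0.0], [-0.002, 0.001, -1.0]]
ft_force: [0.6, 0.3, 5.6]
grip_width: 0.0518
```

>>> {"method": "jog_arm", "body": {"deltas": [0, 0, 0, 0, 0, 0, 1, 0, 0, 0, 0, 0, 0, 1]}}

```text
time_s: 4.47
position: [0.4911, 0.2016, 0.0289]
tool_rot: [[-0.899, 0.438, 0.002], [0.438, 0.899, 0.0], [-0.002, 0.001, -1.0]]
ft_force: [0.5, 0.2, 5.9]
grip_width: 0.0518
```

Run:
```python
from h import *
go((.491,.2021,.028),64)
s=eyes.get_image("scene");np.save("pics/s4.npy",s)
cv2.imwrite("pics/a4.png",cv2.resize(s[150:230,270:370,::-1],(800,640))[:600])
```

```text
t 4.4667 pos [0.4911 0.2016 0.0289] A 64.02 tilt 0.14 w 0.0518 F [0.5 0.2 5.9]
delta [0.0004 0.0005 0.0012] [0.0004 0.0007 0.0001]
```

View pics/a4.png

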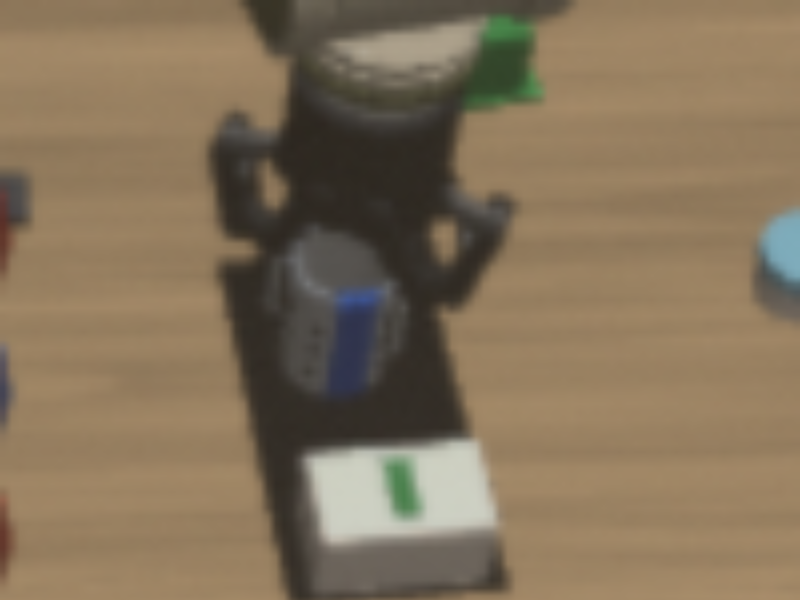

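The stripe is now visible at (350,340). I measure its azimuth by casting rays onto the cylinder.

```bash
cat >> h.py <<'E'
def stripe(s,box,c,zlo,zhi,n="scene"):
    y0,y1,x0,x1=box;q=s[y0:y1,x0:x1].astype(int);m=(q[...,2]>q[...,0]+35)&(q[...,2]>q[...,1]+25)
    ys,xs=np.nonzero(m);uv=np.c_[xs+x0,ys+y0];o,d=rays(n,uv);e=o[:2]-c
    a=(d[:,:2]**2).sum(1);b=d[:,:2]@e;cc=e@e-.026**2;D=b*b-a*cc
    k=D>0;t=(-b[k]-np.sqrt(D[k]))/a[k];P=o+d[k]*t[:,None];k2=(P[:,2]>zlo)&(P[:,2]<zhi);P=P[k2]
    az=np.degrees(np.arctan2(P[:,1]-c[1],P[:,0]-c[0]))
    print(len(uv),len(P),"az mean",az.mean(),"med",np.median(az),"rng",az.min(),az.max(),"z",P[:,2].min(),P[:,2].max())
E
python3 - <<'E'
from h import *
c=np.array([.491,.2017])
stripe(np.load("pics/s4.npy"),(180,205,300,330),c,.005,.074)
stripe(np.load("pics/s3.npy"),(180,205,300,330),c,.005,.074)
w=np.array([.5784,.2097])-c;print(np.degrees(np.arctan2(w[1],w[0])))
E
```

```text
14 4 az mean 0.5103640879486089 med 0.2663143609670815 rng -15.57763465419288 17.08646228405315 z 0.07234271821356963 0.07396256877030072h.py:26: RuntimeWarning: Mean of empty slice.
  print(len(uv),len(P),"az mean",az.mean(),"med",np.median(az),"rng",az.min(),az.max(),"z",P[:,2].min(),P[:,2].max())
  ret = ret.dtype.type(ret / rcount)
  return _methods._mean(a, axis=axis, dtype=dtype,
Traceback (most recent call last):
  File "h.py", line 26, in stripe
    print(len(uv),len(P),"az mean",az.mean(),"med",np.median(az),"rng",az.min(),az.max(),"z",P[:,2].min(),P[:,2].max())
                                                                       ~~~~~~^^
ValueError: zero-size array to reduction operation minimum which has no identity
```

Too few pixels: the shaded stripe is darker than the threshold allows, so I loosen it.

```bash
sed -i 's/m=(q.*$/m=(q[...,2]>1.25*q[...,0])\&(q[...,2]>1.2*q[...,1])\&(q[...,2]>60)/' h.py
python3 - <<'E'
from h import *
s=np.load("pics/s4.npy")
for dc in(-.002,0,.002):
    c=np.array([.491,.2017+dc]);stripe(s,(184,205,306,322),c,.008,.072)
E
```

```text
64 48 az mean 8.869603090639265 med 8.453021320849755 rng -9.98915921500284 29.80879521094814 z 0.012401166069997638 0.07135623324234186
64 47 az mean 3.8826745244595426 med 3.382168574571282 rng -14.265276724445673 24.070968718217856 z 0.013321426950781756 0.0682952996986228
64 47 az mean -0.6717988373478918 med -1.0508737667036987 rng -18.541629501128593 18.77013424452545 z 0.013958207790965016 0.06826587651108929
```

The stripe azimuth is about 4°, the window is at about 5°, and the tolerance is 14°. Now I hold still for a second.

>>> {"method": "jog_arm", "body": {"deltas": [0, 0, 0, 0, 0, 0, 1, 0, 0, 0, 0, 0, 0, 1, 0, 0, 0, 0, 0, 0, 1, 0, 0, 0, 0, 0, 0, 1, 0, 0, 0, 0, 0, 0, 1, 0, 0, 0, 0, 0, 0, 1, 0, 0, 0, 0, 0, 0, 1, 0, 0, 0, 0, 0, 0, 1, 0, 0, 0, 0, 0, 0, 1, 0, 0, 0, 0, 0, 0, 1, 0, 0, 0, 0, 0, 0, 1, 0, 0, 0, 0, 0, 0, 1]}}

```text
time_s: 5.52
position: [0.4911, 0.2016, 0.0289]
tool_rot: [[-0.899, 0.438, 0.002], [0.438, 0.899, 0.0], [-0.002, 0.001, -1.0]]
ft_force: [0.7, 0.2, 6.2]
grip_width: 0.0519
```

Run:
```python
from h import *
go((.491,.2021,.22),64)
```

```text
t 5.5167 pos [0.4911 0.2016 0.0289] A 64.02 tilt 0.14 w 0.0519 F [0.7 0.2 6.2]
delta [-1.000e-04  8.000e-04 -2.548e-01] [0.0004 0.0007 0.0001]
```

>>> {"method": "jog_arm", "body": {"deltas": [0, 0, -0.008, 0, 0, 0, 1, 0, 0, -0.025, 0, 0, 0, 1, 0, 0, -0.05, 0, 0, 0, 1, 0, 0, -0.08, 0, 0, 0, 1, 0, 0, -0.11, 0, 0, 0, 1, 0, 0, -0.14, 0, 0, 0, 1, 0, 0, -0.17, 0, 0, 0, 1, 0, 0, -0.2, 0, 0, 0, 1, 0, 0, -0.222, 0, 0, 0, 1, 0, 0, -0.235, 0, 0, 0, 1, 0, 0, -0.24, 0, 0, 0, 1, 0, 0, -0.24, 0, 0, 0, 1]}}

```text
time_s: 6.52
position: [0.4902, 0.2016, 0.2085]
tool_rot: [[-0.899, 0.438, 0.001], [0.438, 0.899, 0.0], [-0.001, 0.001, -1.0]]
ft_force: [0.6, -0.2, -2.6]
grip_width: 0.0517
```

Run:
```python
from h import *
go((.5055,-.262,.209),77)
s=eyes.get_image("scene");np.save("pics/s5.npy",s)
cv2.imwrite("pics/a5.png",cv2.resize(s[100:220,270:390,::-1],(600,600)))
```

```text
t 6.5167 pos [0.4902 0.2016 0.2085] A 64.03 tilt 0.05 w 0.0517 F [ 0.6 -0.2 -2.6]
delta [-0.289  -0.5468 -0.0007] [ 0.0001  0.0002 -0.0721]
```

View pics/a5.png

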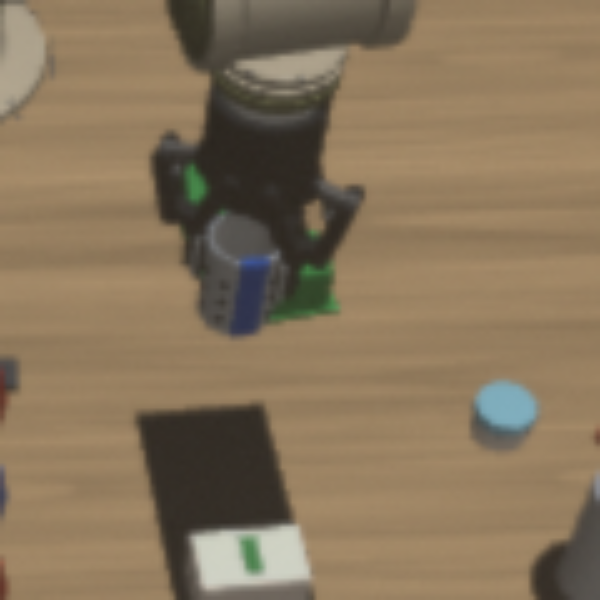

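>>> {"method": "jog_arm", "body": {"deltas": [-0.006, -0.011, 0, 0, 0, -0.001, 1, -0.017, -0.033, 0, 0, 0, -0.004, 1, -0.032, -0.06, 0, 0, 0, -0.008, 1, -0.049, -0.093, 0, 0, 0, -0.012, 1, -0.068, -0.129, 0, 0, 0, -0.017, 1, -0.087, -0.164, 0, 0, 0, -0.021, 1, -0.107, -0.202, 0, 0, 0, -0.026, 1, -0.127, -0.241, 0, 0, 0, -0.031, 1, -0.147, -0.279, 0, 0, 0, -0.036, 1, -0.168, -0.317, 0, 0, 0, -0.041, 1, -0.185, -0.35, 0, 0, 0, -0.045, 1, -0.202, -0.382, 0, 0, 0, -0.049, 1]}}

```text
time_s: 7.57
position: [0.5001, -0.1244, 0.2069]
tool_rot: [[-0.955, 0.295, -0.002], [0.295, 0.955, 0.001], [0.002, 0.0, -1.0]]
ft_force: [0.8, -0.3, -2.5]
grip_width: 0.0518
```

>>> {"method": "jog_arm", "body": {"deltas": [0, 0, 0, 0, 0, 0, 1, 0, 0, 0, 0, 0, 0, 1]}}

```text
time_s: 7.73
position: [0.5004, -0.1236, 0.2069]
tool_rot: [[-0.955, 0.297, -0.002], [0.297, 0.955, 0.001], [0.002, 0.0, -1.0]]
ft_force: [0.4, -0.4, -2.9]
grip_width: 0.0516
```

Run:
```python
from h import *
go((.5055,-.262,.209),76.5)
```

```text
t 7.7333 pos [ 0.5004 -0.1236  0.2069] A 72.7 tilt 0.13 w 0.0516 F [ 0.4 -0.4 -2.9]
delta [-0.0614 -0.1741 -0.003 ] [ 0.0001 -0.0007 -0.0211]
```

>>> {"method": "jog_arm", "body": {"deltas": [-0.004, -0.011, 0, 0, 0, -0.002, 1, -0.012, -0.035, 0, 0, 0, -0.005, 1, -0.024, -0.07, 0, 0, 0, -0.009, 1, -0.036, -0.105, 0, 0, 0, -0.013, 1, -0.048, -0.138, 0, 0, 0, -0.017, 1, -0.057, -0.162, 0, 0, 0, -0.02, 1, -0.0614, -0.174, 0, 0, 0, -0.021, 1, -0.0614, -0.174, 0, 0, 0, -0.021, 1, -0.0614, -0.174, 0, 0, 0, -0.021, 1]}}

```text
time_s: 8.48
position: [0.5064, -0.2597, 0.2076]
tool_rot: [[-0.973, 0.231, -0.001], [0.231, 0.973, 0.001], [0.001, 0.001, -1.0]]
ft_force: [-0.0, -0.2, -3.1]
grip_width: 0.0516
```

Run:
```python
from h import *
go((.5055,-.262,.1095),76.5)
s=eyes.get_image("scene");t=eyes.get_image("top");np.save("pics/s6.npy",s);np.save("pics/t6.npy",t)
a=cv2.resize(s[120:220,150:250,::-1],(400,400),interpolation=cv2.INTER_CUBIC);b=cv2.resize(t[140:240,270:370,::-1],(400,400),interpolation=cv2.INTER_CUBIC)
cv2.imwrite("pics/a6.png",np.hstack([a,b]))
```

```text
t 8.4833 pos [ 0.5064 -0.2597  0.2076] A 76.65 tilt 0.07 w 0.0516 F [-0.  -0.2 -3.1]
delta [ 0.0004 -0.0034  0.1308] [ 0.0002 -0.0003  0.0008]
```

View pics/a6.png

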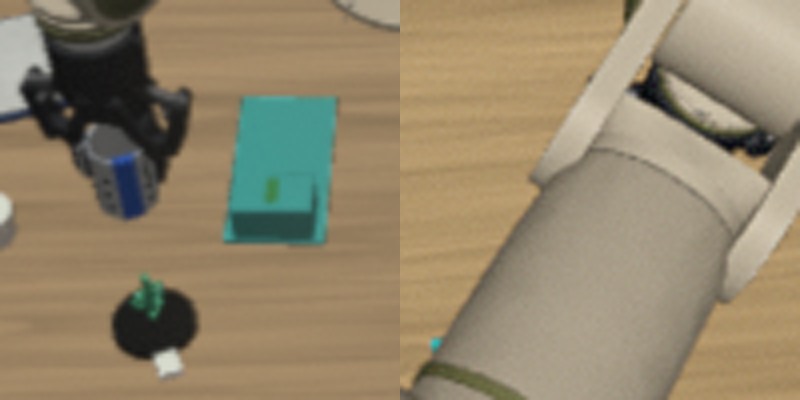

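Run:
```python
from h import *
s=np.load("pics/s6.npy")
cv2.imwrite("pics/a6b.png",cv2.resize(s[145:180,160:200,::-1],(800,700)[:1]+(600,) if 0 else (640,560),interpolation=cv2.INTER_NEAREST))
# stripe
o=env.observe();c=o["position"][:2]
zb=o["position"][2]-.023
stripe(s,(155,178,172,192),c,zb+.002,zb+.066)
# base from scene
q=s[185:212,174:202].astype(int);m=((q.sum(2)<140)|((q[...,1]>q[...,0]+20))).astype(np.uint8)
cn=max(cv2.findContours(m,0,1)[0],key=cv2.contourArea)[:,0].astype(float)+[174,185]
P=onz("scene",cn,.012)[:,:2]; print(cn.min(0),cn.max(0))
A=np.c_[2*P,np.ones(len(P))];x=np.linalg.lstsq(A,(P**2).sum(1),rcond=None)[0];print("base sc",x[:2],np.sqrt(x[2]+x[:2]@x[:2]))
print("proj tip/base",proj("scene",[(.5055,-.262,.075),(.5055,-.262,.018)]))
print("flask proj", proj("scene",[(c[0]+.026*np.cos(a),c[1]+.026*np.sin(a),zb+h) for h in(0,.07) for a in np.radians([0,90,180,270])]).round(1))
```

```text
88 70 az mean 15.405865104935236 med 15.688846981590816 rng -4.779351042513692 35.40461788635121 z 0.1911096313837768 0.25066747606046
[179. 189.] [198. 209.]
base sc [ 0.50370736 -0.26266135] 0.03781875772899401
proj tip/base [[185.6189964  188.97357402]
 [187.72440273 198.57997774]]
flask proj [[181.4 174.7]
 [189.7 168.7]
 [182.6 163.2]
 [174.3 169.1]
 [178.2 160.5]
 [186.9 154.4]
 [179.5 148.9]
 [170.9 154.8]]
```

View pics/a6b.png

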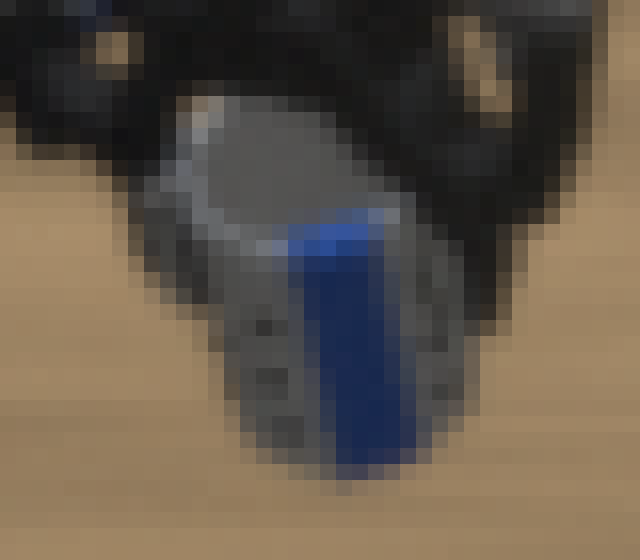

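>>> {"method": "jog_arm", "body": {"deltas": [0.0012, -0.0022, 0.006, 0, 0, 0, 1, 0.0012, -0.0022, 0.02, 0, 0, 0, 1, 0.0012, -0.0022, 0.038, 0, 0, 0, 1, 0.0012, -0.0022, 0.056, 0, 0, 0, 1, 0.0012, -0.0022, 0.074, 0, 0, 0, 1, 0.0012, -0.0022, 0.092, 0, 0, 0, 1, 0.0012, -0.0022, 0.107, 0, 0, 0, 1, 0.0012, -0.0022, 0.117, 0, 0, 0, 1, 0.0012, -0.0022, 0.123, 0, 0, 0, 1, 0.0012, -0.0022, 0.125, 0, 0, 0, 1, 0.0012, -0.0022, 0.125, 0, 0, 0, 1, 0.0012, -0.0022, 0.125, 0, 0, 0, 1]}}

```text
time_s: 9.58
position: [0.5055, -0.2621, 0.1147]
tool_rot: [[-0.973, 0.231, 0.001], [0.231, 0.973, -0.001], [-0.001, -0.0, -1.0]]
ft_force: [0.5, 0.3, -2.5]
grip_width: 0.0515
```

Run:
```python
from h import *
go((.505,-.262,.1095),76.5)
s=eyes.get_image("scene");np.save("pics/s7.npy",s)
o=env.observe();c=o["position"][:2];zb=o["position"][2]-.023
stripe(s,(168,192,172,194),c,zb+.002,zb+.066)
f=[(c[0]+.026*np.cos(a),c[1]+.026*np.sin(a),zb+h) for h in(0,.07) for a in np.radians([0,90,180,270])]
print(proj("scene",f).round(1), proj("scene",[(.505,-.262,.075)]))
cv2.imwrite("pics/a7.png",cv2.resize(s[160:215,160:210,::-1],(545,600),interpolation=cv2.INTER_NEAREST))
```

```text
t 9.5833 pos [ 0.5055 -0.2621  0.1147] A 76.64 tilt 0.06 w 0.0515 F [ 0.5  0.3 -2.5]
delta [ 0.0007 -0.0001  0.0069] [-0.0002  0.0003  0.0008]
78 62 az mean 16.971694886974696 med 16.582258737999993 rng -3.1997925221814385 37.4953016935377 z 0.09562000339779342 0.1561374675713949
[[184.4 191.7]
 [192.2 185.8]
 [185.5 180.5]
 [177.6 186.2]
 [181.5 178.9]
 [189.7 173. ]
 [182.7 167.5]
 [174.5 173.4]] [[185.62918882 188.86585337]]
```

View pics/a7.png

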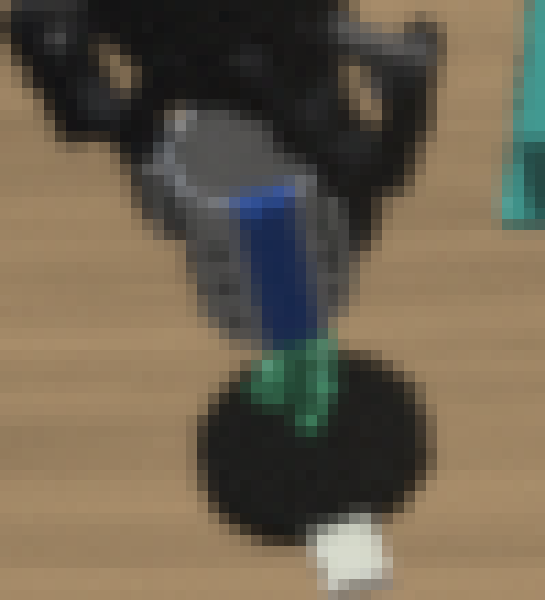

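The flask is above the tree with its stripe at about 17°. I check the lateral centring at sub-pixel level with row-profile edges.

Run:
```python
from h import *
s=np.load("pics/s7.npy").astype(float)
r=s[...,0]   # wood red bright; objects dark in red
def edge(row,x0,x1):
    v=row[x0:x1+1];h=(v.max()+v.min())/2;i=[k for k in range(len(v)-1) if (v[k]-h)*(v[k+1]-h)<0]
    return [round(x0+k+(v[k]-h)/(v[k]-v[k+1]),2) for k in i]
o=env.observe();c=o["position"][:2];zb=o["position"][2]-.023
for y in range(181,190): print("flask",y,edge(r[y],172,181),edge(r[y],188,197))
for y in range(196,206): print("base",y,edge(r[y],172,184),edge(r[y],194,204))
a=np.radians(np.arange(0,360,2))
def sil(c,R,zs,ys):
    P=np.vstack([proj("scene",np.c_[c[0]+R*np.cos(a),c[1]+R*np.sin(a),np.full(len(a),z)]) for z in zs])
    for y in ys:
        k=abs(P[:,1]-y)<.5; print("pred",y,P[k,0].min().round(2),P[k,0].max().round(2))
sil(c,.026,np.arange(zb,zb+.07,.002),range(181,190))
sil((.505,-.262),.04,np.arange(0,.0181,.002),range(196,206))
```

```text
flask 181 [np.float64(174.12)] [np.float64(193.97)]
flask 182 [np.float64(176.3)] [np.float64(193.58)]
flask 183 [np.float64(176.47)] [np.float64(192.57)]
flask 184 [np.float64(176.53)] []
flask 185 [np.float64(177.08)] [np.float64(191.78)]
flask 186 [np.float64(177.47)] [np.float64(191.49)]
flask 187 [np.float64(177.7)] [np.float64(191.13)]
flask 188 [np.float64(177.94)] [np.float64(190.41)]
flask 189 [np.float64(178.97)] [np.float64(189.56)]
base 196 [np.float64(179.14)] [np.float64(197.69)]
base 197 [np.float64(178.57)] [np.float64(198.23)]
base 198 [np.float64(177.93)] [np.float64(198.57)]
base 199 [np.float64(177.65)] [np.float64(198.69)]
base 200 [np.float64(177.54)] [np.float64(198.71)]
base 201 [np.float64(177.53)] [np.float64(198.89)]
base 202 [np.float64(177.63)] [np.float64(198.75)]
base 203 [np.float64(177.84)] [np.float64(198.45)]
base 204 [np.float64(177.96)] [np.float64(197.9)]
base 205 [np.float64(178.45)] [np.float64(197.05)]
pred 181 176.0 191.52
pred 182 176.27 191.7
pred 183 176.49 191.91
pred 184 176.74 192.12
pred 185 176.97 192.24
pred 186 177.23 192.23
pred 187 177.45 192.09
pred 188 177.7 191.72
pred 189 178.02 191.15
pred 196 177.61 198.4
pred 197 177.27 198.58
pred 198 176.98 198.76
pred 199 176.9 198.93
pred 200 176.9 199.06
pred 201 176.98 199.06
pred 202 177.23 198.98
pred 203 177.48 198.79
pred 204 177.76 198.35
pred 205 178.01 197.89
```

>>> {"method": "jog_arm", "body": {"deltas": [0, 0.0005, 0.002, 0, 0, 0, 1, 0, 0.001, 0.004, 0, 0, 0, 1, 0, 0.0013, 0.006, 0, 0, 0, 1, 0, 0.0013, 0.006, 0, 0, 0, 1, 0, 0.0013, 0.006, 0, 0, 0, 1, 0, 0.0013, 0.006, 0, 0, 0, 1, 0, 0.0013, 0.006, 0, 0, 0, 1, 0, 0.0013, 0.006, 0, 0, 0, 1]}}

```text
time_s: 10.3
position: [0.5055, -0.2611, 0.1097]
tool_rot: [[-0.973, 0.231, 0.0], [0.231, 0.973, -0.0], [-0.0, -0.0, -1.0]]
ft_force: [-0.4, -0.7, -2.5]
grip_width: 0.0515
```

Run:
```python
from h import *
go((.505,-.261,.1095),76.5)
s=eyes.get_image("scene")
o=env.observe();c=o["position"][:2];zb=o["position"][2]-.023
stripe(s,(168,193,172,194),c,zb+.002,zb+.066);print(abs(o["qvel"]).max())
cv2.imwrite("pics/a8.png",cv2.resize(s[150:225,150:220,::-1],(560,600),interpolation=cv2.INTER_CUBIC))
cv2.imwrite("pics/a8b.png",cv2.resize(s[:,:,::-1],(800,600)))
```

```text
t 10.3 pos [ 0.5055 -0.2611  0.1097] A 76.63 tilt 0.01 w 0.0515 F [-0.4 -0.7 -2.5]
delta [ 0.0007 -0.0001  0.0003] [-0.      0.      0.0007]
81 65 az mean 17.243073579950817 med 17.573335371169843 rng -3.960176470431784 39.260068937737366 z 0.09010862100146166 0.15177322676886273
0.07715215830034824
```

View pics/a8.png

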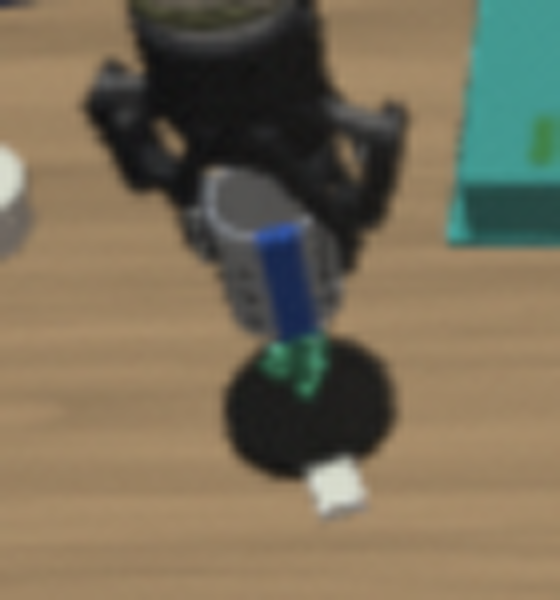

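View pics/a8b.png

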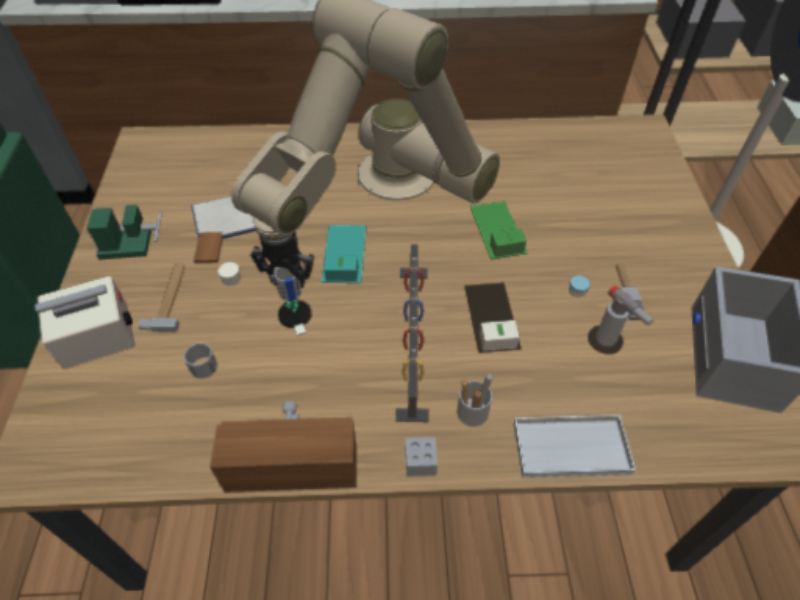

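The flask is upright over the tree with its stripe on the tab side ((285,280) in the close crop), and everything else is where it was. Handing in.

```bash
python3 -c "
from rig import close_job
print(close_job())"
```

```text
the job is handed in; nothing more can be done
None
```

I turned the gripped flask about −56° on the reader's plate and held it still for over a second. I then carried it over the rail with its lower edge about 18 cm above the bench. The job was handed in at about 10.4 s, still holding the flask over the wax tree; no verdict is reported.

**At the reader:** the stripe's azimuth measured about 4°, against about 5° to the window. That reading shifts about 2.3° per mm of error in the flask's centre.

**Over the tree:**
- **Stripe:** azimuth about 17°, against 17–18.6° for the tab in the two cameras.
- **Height:** the lower edge is about 12 mm above the tip, worked out from the TCP height rather than seen directly.
- **Grip:** grip width is 51.5 mm and the wrist carries about 2.5 N, which matches the flask's weight. The tool stands within 0.1° of vertical.
- **Surroundings:** the last picture shows nothing else moved, and no contact forces showed at the wrist on the way.

**Disagreements:** the two cameras put the tree base's centre about 2 mm apart. In the scene view the flask sat about 1–1.5 mm to the −y side of the tree, so I moved it 1 mm towards +y. Its lower edge also looked about 0.5 px higher there than predicted, roughly 2 mm in height or depth. I left that alone because it is within tolerance. The top view was blocked by the arm, so the final centring was seen from one camera only.

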